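# Push the gear selector lever into the yellow-tagged slot

## Robot

A 7-joint arm with a two-finger parallel gripper is mounted at the origin on the work surface. World frame = base frame: x ahead of the robot, y to its left, z up, the work surface at z = 0. Lengths are in m, angles in rad, forces in N, time in s.
With the tool pointing down it reaches from about 0.4 to 0.85 m from the base axis. Payload 10.4 kg.
Tool frame: the origin (TCP) lies between the finger pads; the fingertips stand tips_ahead ahead of it and the grasp point (between the pads) lies 11 mm behind it (tips_ahead is the distance from the TCP to the fingertips, in m); z points along the fingers, x is the direction in which the jaws open and shut, and the axes are right-handed (so a half turn about z gives the same grasp; the last joint's range is limited). The gripper opens to 87 mm and grips with 3 to 60 N. Pads are 19 mm wide; open, the fingers measure 117 mm over their backs; the gripper's body (75 mm by 190 mm) begins 51 mm behind the grasp point.
Start: joints at [1.181, 0.332, -0.065, 1.46, 0.022, 1.35, -0.088], TCP at [0.224, -0.583, 0.231] pointing down, gripper open.
Joint ranges: [-2.6, 2.6], [-0.5, 2.12], [-1.47, 1.34], [0.16, 2.42], [-1.27, 4.41], [0.06, 2.06], [-2.6, 2.6]. Speed limits (rad/s): [2.22, 2.22, 2.79, 2.79, 3.14, 3.14, 3.14].

## Interface

Orientations are given as a unit quaternion [x, y, z, w].
In Python, from bench import read_state, camera, close_job, tips_ahead gives the robot as it stands.
- The arm moves only by the tool arm_command, never from a script. Its argument "commands" is a list that holds one entry, the list of rows, each a list of 7 numbers: the turn, a rotation vector about the tool's x, y, z in rad, then the shift along the tool's x, y, z in m, then the opening in per cent of the stroke, from 0 (shut) to 100 (fully open). In form: [[[rx, ry, rz, x, y, z, claw], ...]]. A call has 1 to 20 rows; each row shifts and turns the commanded pose from where the row before left it, along the tool's axes as they then stand; what a row does not reach is not made up. A row lasts 1/8 s, in which the tool goes at most 62.5 mm and 10.7 degrees, less where a joint would pass 70% of its speed; a pose out of reach is approached as far as the arm can. A call with a gripper value outside its range is refused whole. The fingers move at their own pace and stop on an object; "newtons" is the grip in N (left out, the last holds). Time passes only in rows, so rows that do not move let the fingers close. It gives the time, the measured TCP pose, the force and the opening at its end, in the units of the state.
- read_state(): the state, without advancing time (a new reading comes with each control period).
- camera(name): name is "side" or "top"; returns a dict with "frame" (400x640x3 uint8, red, green, blue), "vfov" (degrees; the focal length in pixels is half the picture's height over the tangent of half this angle, whatever the lens; pixels are square), "cx", "cy" (the principal point, pixels), "k1" (the pictures are not rectified: a ray, as slopes to the right and down, at radius r is drawn at 1 + k1 r^2 times it, then the intrinsics apply), "R" (3x3) and "t" (3): a world point X has camera coordinates R X + t. Camera axes: x right, y down, z forward; pixel columns grow to the right and rows downward; lengths in m; the calibration is good to about 2 mm. A picture is of the moment at which its call begins. There is no depth.
- close_job(): hands the job in, once; it reports no verdict.
The state is a dict: "time": time; "joint_positions": joint angles; "joint_vel": joint speeds; "joint_torque": joint torques, N m; "ee_pos": TCP position; "eef_rot": TCP orientation; "ft_force": force on the tool from outside, world axes, zero at the start; "torque": the same for the moment, N m; "width": finger opening in m.
Only numpy, scipy, OpenCV 4.12 (cv2) and the standard library are available. Lean on these libraries where they do the work, as an engineer would, in place of code of your own. Each camera call takes 0.05 s, during which the arm holds its last target.

## Task

Select the gear marked by the yellow disc: with the fingertips, push the selector lever out of the middle slot where it stands into the neutral channel, along it, and fully home into the slot that ends at the yellow disc, then leave it there. Only push the lever, never pull it up, do not run it into a slot with a disc of another colour on the way, and leave everything else on the bench where it is.

Things in the scene. Friction and masses are not known exactly. Their poses are not given: they have to be found in the camera images.
- selector: Gear selector bolted to the bench: aluminium casting 200 (x) by 300 (y) by 50 mm tall with a 150 by 140 mm tower in its middle that carries a grey gate plate, 10 mm thick, top 110 mm above the bench. Origin on the bench under the gate's centre; the lever pivots about this very point. x axis along the slots, y axis along the neutral channel
- gate (a point): Centre of the gate opening, on the plate's top. The dark opening: a channel along the selector's y, 20 mm wide, 68 mm long, crossed by three slots along x, each 16 mm wide, centred at y = -26, 0, +26 mm, closed ends at x = -28, +28 mm. Web noses between slots are round. The 12 mm stick's centre can reach about x = -20..20 mm in a slot and goes sideways only within 4 mm of the channel's middle
- knob (a point): Centre of the black ball on the lever, 36 mm across, 175 mm from the pivot (7 mm lower when leaned fully into an outer slot). Travel at the ball is 1.67 times that at the gate: about 33 mm from neutral to a slot's closed end, 42 mm sideways from the middle to an outer slot. Push it from any side with closed fingers pointing down; about 3 N moves it and it stays where it is left
- gate_point (a point): Point on the lever's centre line 105 mm from the pivot, at the height of the gate plate. Fully home in a tagged slot it is about 22 mm horizontally from that slot's tag centre; in the neutral channel it is at least 37 mm from every tag
- cross (a joint): sideways lean of the lever, rad: 0 in the middle, positive towards the selector's +y; the outer slots are at about +0.245 and -0.245. At the start within 0.015 of 0
- shift (a joint): lean of the lever along the slots, rad: 0 in neutral, positive towards the selector's +x; the closed ends of the slots are at about +0.19 and -0.19. At the start between 0.09 and 0.19, in the untagged middle slot on the +x side
- lift (a joint): how far the lever has been pulled up along its stick, m: 0 when down, up to 0.02. A spring (8 N at first, 16 N at the top) holds it down; pulling it is the lock-out release and is not wanted here
- tag_yellow: yellow disc, 20 mm across, 3 mm thick, fixed on the gate plate beyond the closed end of one of the four outer slots: the slot wanted. Origin under its centre, 110 mm above the bench. In the selector's frame it is at x = +42 or -42 mm and y = +26 or -26 mm; which of the four places is whose changes from run to run
- tag_red: red disc, 20 mm across, 3 mm thick, fixed on the gate plate beyond the closed end of one of the four outer slots. Origin under its centre, 110 mm above the bench. In the selector's frame it is at x = +42 or -42 mm and y = +26 or -26 mm; which of the four places is whose changes from run to run
- tag_blue: blue disc, 20 mm across, 3 mm thick, fixed on the gate plate beyond the closed end of one of the four outer slots. Origin under its centre, 110 mm above the bench. In the selector's frame it is at x = +42 or -42 mm and y = +26 or -26 mm; which of the four places is whose changes from run to run
- tag_green: green disc, 20 mm across, 3 mm thick, fixed on the gate plate beyond the closed end of one of the four outer slots. Origin under its centre, 110 mm above the bench. In the selector's frame it is at x = +42 or -42 mm and y = +26 or -26 mm; which of the four places is whose changes from run to run
- socket: steel socket, 28 mm across, 38 mm tall, standing on the left (+y) shoulder of the selector casting; origin under its centre
- bearing: steel bearing ring, 52 mm across, 16 mm tall, lying on the right (-y) shoulder of the selector casting; origin under its centre
- threadlocker: small red bottle, 36 mm across, 110 mm tall, standing on the bench; origin under its centre
- spray_can: black and yellow spray can, 60 mm across, 170 mm tall, standing on the bench; origin under its centre
- wrench: steel wrench, 170 mm long, lying on the bench; origin at the middle of its underside
- drift: aluminium cone-shaped drift, 60 mm across the foot, 110 mm tall, standing on the bench; origin under its centre
- hub_nut: brass hub nut, 42 mm across, 22 mm tall, lying on the bench; origin under its centre

How it is judged:
At the end, for the whole second after the job is handed in: The lever rests in the yellow-tagged slot within about 4 mm of its closed end at the gate (6 mm at the knob): its gate point is less than 26 mm from the centre of the yellow disc; it is at rest and down, and no loose thing is more than 30 mm from where it stood (horizontal distance between gate_point and tag_yellow below 0.026 m and velocity of joint shift between -0.05 and 0.05 rad/s and velocity of joint cross between -0.05 and 0.05 rad/s and value of joint lift below 0.004 m and distance of each of socket, bearing, threadlocker, spray_can, wrench, drift, hub_nut from where it was at the start of the episode below 0.03 m); the robot touches nothing.
It fails at once if the lever is pulled up by more than 8 mm (value of joint lift above 0.008 m).
It fails at once if the lever enters a slot with a disc of another colour (gate point within 28 mm of that disc, over half way in) (horizontal distance between gate_point and tag_red below 0.028 m or horizontal distance between gate_point and tag_blue below 0.028 m or horizontal distance between gate_point and tag_green below 0.028 m).
It fails at once if a bystander is moved, knocked over or lifted (more than 30 mm) (distance of any of socket, bearing, threadlocker, spray_can, wrench, drift, hub_nut from where it was at the start of the episode above 0.03 m).
It also fails if it takes over 48 s, if anything falls off the work surface, if the arm or the gripper's body presses on something with over 40 N, if the wrist force passes 120 N, or if a joint passes its speed limit or range.

## Working session

There is one attempt and no reset: what is moved stays moved. The work goes in short steps, Python scripts to look and compute and a tool call to move; the robot and the scene stay as the last step left them, time stands still between calls to the robot, and variables do not carry over. Pictures are saved under pics/ and viewed, and the job is handed in when it is done.

Besides the shell and the picture viewer there is one more tool, called after "Emit:" by a JSON object that holds its "method" and its "body". arm_command: Moves the arm, as the interface text tells. Its arguments: {"type":"object","properties":{"commands":{"type":"array"},"newtons":{"type":"number"}},"required":["commands"]}

```bash
mkdir -p pics; ls
python3 - <<'E'
from bench import *
import cv2
print(tips_ahead, read_state())
for n in ("top","side"):
    c=camera(n); cv2.imwrite(f"pics/{n}0.png",c["frame"][:,:,::-1]); print(n,{k:v for k,v in c.items() if k!="frame"})
E
```

```text
pics
0.008 {'time': 0.0, 'joint_positions': array([ 1.18140686,  0.33287119, -0.06469458,  1.46093799,  0.02159899,
        1.34987549, -0.08847281]), 'joint_vel': array([-1.44222556e-03, -3.99531719e-05, -7.73345899e-04, -1.25468740e-03,
       -1.24871620e-03, -1.02010970e-03,  7.62072755e-04]), 'joint_torque': array([-9.95336595e-04, -6.23268843e+01,  2.45874346e-02, -3.89898419e+01,
       -6.12409087e-02,  3.99318128e-02,  1.74643214e-04]), 'ee_pos': array([ 0.22399894, -0.58308727,  0.22975592]), 'eef_rot': array([ 8.24214645e-01, -5.66277081e-01, -5.93225344e-04, -3.68406766e-04]), 'ft_force': array([-0.22426309, -0.26783186, -0.37139688]), 'torque': array([-0.06538079,  0.01486341, -0.00721623]), 'width': 0.08710003318773182}
top {'vfov': 53.24837549332504, 'cx': 319.983397965414, 'cy': 199.9341114247353, 'k1': -0.09242518237756978, 'R': array([[ 0.02897066, -0.99948526, -0.01378065],
       [-0.99360215, -0.02728913, -0.10959051],
       [ 0.10915803,  0.01686739, -0.99388129]]), 't': array([0.03180629, 0.60532567, 0.91030737])}
side {'vfov': 46.24933488362155, 'cx': 324.2685796602405, 'cy': 200.1167720851455, 'k1': 0.00900205486663912, 'R': array([[-0.99712557, -0.07196858, -0.02368815],
       [-0.01647797,  0.51114876, -0.85933429],
       [ 0.07395324, -0.85647386, -0.51086539]]), 't': array([0.58402091, 0.09747859, 1.00013471])}
```

View pics/top0.png

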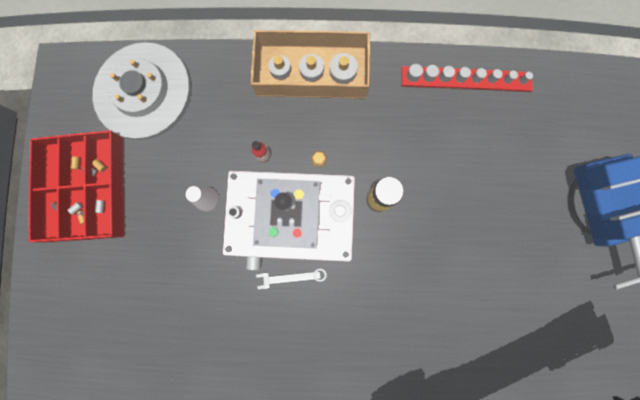

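View pics/side0.png

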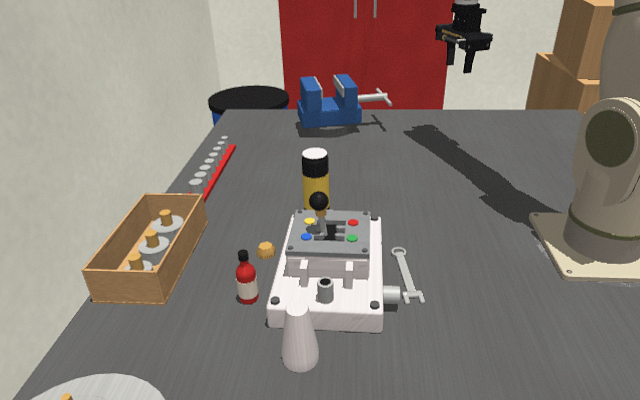

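```bash
cat > h.py <<'E'
import numpy as np, cv2
from bench import *
def ray(c,u,v):
    f=200/np.tan(np.radians(c["vfov"]/2)); K=np.array([[f,0,c["cx"]],[0,f,c["cy"]],[0,0,1.]])
    p=cv2.undistortPoints(np.array([[[u,v]]],float),K,np.array([c["k1"],0,0,0.]))[0,0]
    R=c["R"]; o=-R.T@c["t"]; d=R.T@np.array([p[0],p[1],1]); return o,d/np.linalg.norm(d)
def plane(c,u,v,z):
    o,d=ray(c,u,v); return o+d*(z-o[2])/d[2]
def cross(a,b):
    A=[];y=[]
    for o,d in(a,b):
        P=np.eye(3)-np.outer(d,d);A.append(P);y.append(P@o)
    X=np.linalg.lstsq(np.vstack(A),np.hstack(y),rcond=None)[0]; return X,[np.linalg.norm(P@X-q) for P,q in zip(A,y)]
BOX={"top":(240,170,330,250),"side":(280,180,385,260)}
def blobs(c,n):
    x0,y0,x1,y1=BOX[n]; im=c["frame"][y0:y1,x0:x1]; h=cv2.cvtColor(im,cv2.COLOR_RGB2HSV)
    out={}
    for k,(a,b) in dict(yellow=(22,34),green=(45,85),blue=(100,130),red=(170,190)).items():
        H=h[...,0].astype(int); 
        if k=="red": H=np.where(H<8,H+180,H)
        m=((H>=a)&(H<=b)&(h[...,1]>120)&(h[...,2]>70)).astype(np.uint8)
        nn,l,s,ce=cv2.connectedComponentsWithStats(m)
        out[k]=[(tuple(np.round(ce[i]+[x0,y0],2)),int(s[i,4])) for i in range(1,nn) if s[i,4]>8]
    return out
def big(c,n,k=6,name="z"):
    x0,y0,x1,y1=BOX[n]; cv2.imwrite(f"pics/{name}.png",cv2.resize(c["frame"][y0:y1,x0:x1,::-1],None,fx=k,fy=k,interpolation=cv2.INTER_CUBIC))
E
python3 - <<'E'
from h import *
for n in("top","side"):
    c=camera(n); b=blobs(c,n); big(c,n,name=n+"z0")
    for k,v in b.items():
        for p,a in v: print(n,k,p,a,plane(c,*p,.113).round(4))
E
```

```text
top blue (np.float64(274.58), np.float64(192.69)) 36 [0.6086 0.1467 0.113 ]
top red (np.float64(296.58), np.float64(232.58)) 33 [0.5235 0.0958 0.113 ]
side yellow (np.float64(314.36), np.float64(189.98)) 460 [ 0.6061 -0.0239  0.113 ]
side yellow (np.float64(309.1), np.float64(220.59)) 49 [0.6055 0.0962 0.113 ]
side green (np.float64(351.41), np.float64(237.69)) 54 [0.5226 0.1499 0.113 ]
side blue (np.float64(305.84), np.float64(236.0)) 61 [0.6063 0.1478 0.113 ]
side red (np.float64(352.53), np.float64(221.94)) 53 [0.5217 0.0979 0.113 ]
```

View pics/topz0.png

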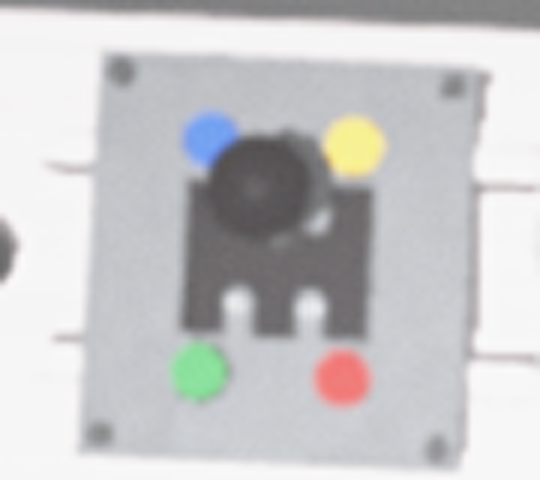

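View pics/sidez0.png

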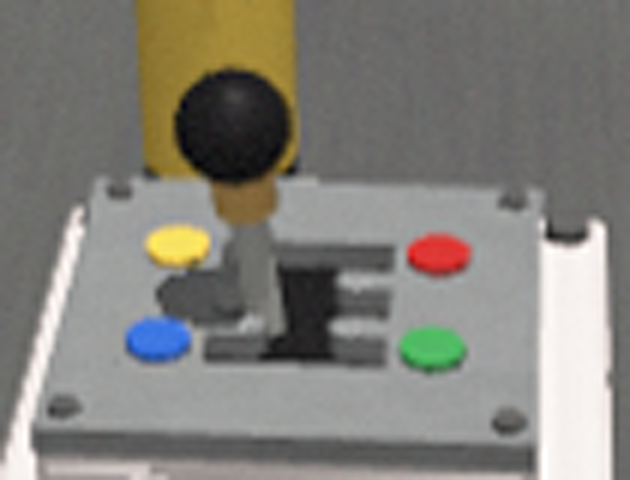

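Run:
```python
from h import *
T=camera("top");S=camera("side")
t={'yellow':(354,147),'green':(200,372),'red':(342,379)}
for k,(u,v) in t.items(): print(k,plane(T,240+u/6-.4,170+v/6-.4,.113).round(4))
X,e=cross(ray(T,240+258/6-.4,170+187/6-.4),ray(S,280+233/6-.4,180+127/6-.4)); print(X,e)
```

```text
yellow [0.6069 0.0943 0.113 ]
green [0.5241 0.1468 0.113 ]
red [0.5231 0.0957 0.113 ]
[0.58424139 0.12177756 0.17338143] [np.float64(0.0008192909798847236), np.float64(0.0008192909798848273)]
```

Emit:
{"method": "arm_command", "body": {"commands": [[[0,0,0.094,0,0,-0.01,0],[0,0,0.094,0,0,-0.01,0],[0,0,0.094,0,0,-0.01,0],[0,0,0.094,0,0,-0.01,0],[0,0,0,0,0,0,0],[0,0,0,0,0,0,0]]]}}

```text
time: 1.05
ee_pos: [0.2241, -0.5833, 0.27]
eef_rot: [-0.705, 0.71, 0.0, 0.0]
ft_force: [0.0, 0.2, -0.4]
width: 0.0352
```

Emit:
{"method": "arm_command", "body": {"commands": [[[0,0,0,-0.039,-0.022,0,0],[0,0,0,-0.039,-0.022,0,0],[0,0,0,-0.039,-0.022,0,0],[0,0,0,-0.039,-0.022,0,0],[0,0,0,-0.039,-0.022,0,0],[0,0,0,-0.039,-0.022,0,0],[0,0,0,-0.039,-0.022,0,0],[0,0,0,-0.039,-0.022,0,0],[0,0,0,-0.039,-0.022,0,0],[0,0,0,-0.039,-0.022,0,0],[0,0,0,-0.039,-0.022,0,0],[0,0,0,-0.039,-0.022,0,0],[0,0,0,-0.039,-0.022,0,0],[0,0,0,-0.039,-0.022,0,0],[0,0,0,-0.039,-0.022,0,0],[0,0,0,-0.039,-0.022,0,0],[0,0,0,-0.039,-0.022,0,0],[0,0,0,-0.039,-0.022,0,0],[0,0,0,0,0,0,0],[0,0,0,0,0,0,0]]]}}

```text
time: 3.55
ee_pos: [0.6264, 0.1143, 0.2699]
eef_rot: [-0.704, 0.71, 0.0, -0.001]
ft_force: [0.0, -0.8, 0.3]
width: 0.0006
```

Emit:
{"method": "arm_command", "body": {"commands": [[[0,0,0,-0.007,-0.004,0.01,0],[0,0,0,0,0,0.02,0],[0,0,0,0,0,0.02,0],[0,0,0,0,0,0.02,0],[0,0,0,0,0,0.02,0],[0,0,0,0,0,0.01,0],[0,0,0,0,0,0,0]]]}}

```text
time: 4.42
ee_pos: [0.6304, 0.1218, 0.1698]
eef_rot: [-0.704, 0.71, 0.0, -0.0]
ft_force: [0.3, -0.2, -0.2]
width: 0.0004
```

Run:
```python
from h import *
for n in("top","side"):
    c=camera(n); BOX["side"]=(260,100,400,240); BOX["top"]=(220,140,350,250);big(c,n,5,name=n+"z1")
print(read_state()["ft_force"])
```

```text
[-0.87903359  0.45453947 -0.04697591]
```

View pics/sidez1.png

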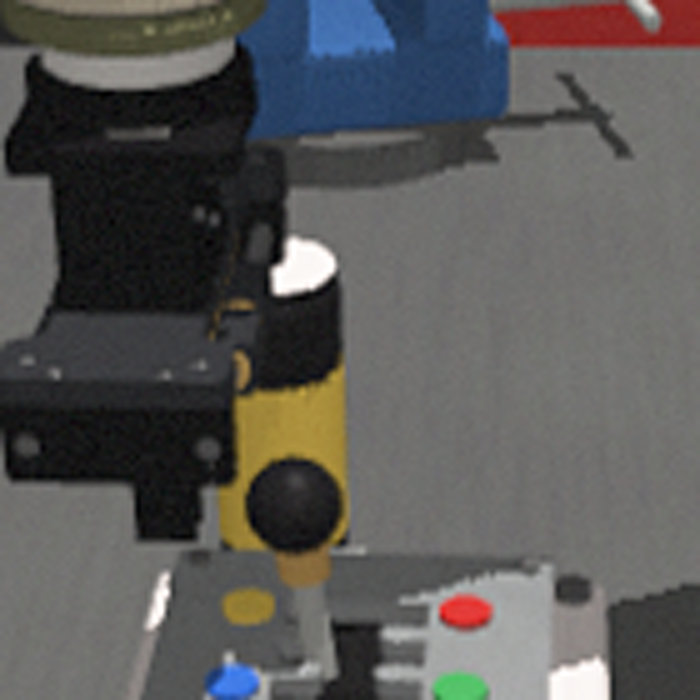

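View pics/topz1.png

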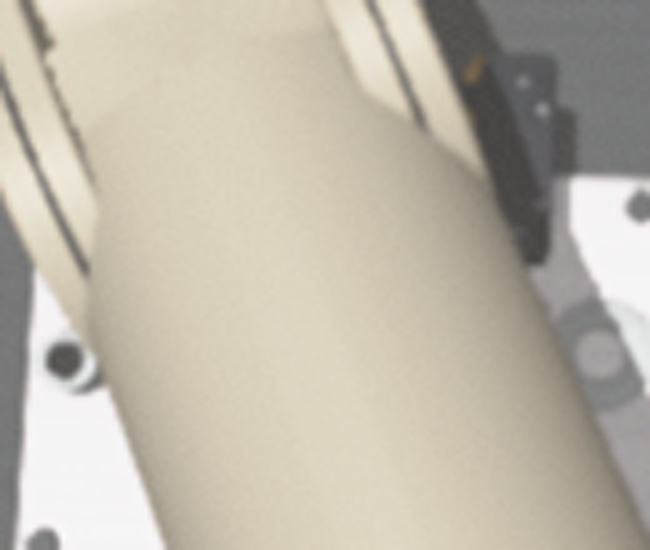

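Emit:
{"method": "arm_command", "body": {"commands": [[[0,0,0,0,0.006,0,0],[0,0,0,0,0.006,0,0],[0,0,0,0,0.004,0,0],[0,0,0,0,0.004,0,0],[0,0,0,0,0.004,0,0],[0,0,0,0,0.004,0,0],[0,0,0,0,0.002,0,0],[0,0,0,0,0,0,0]]]}}

```text
time: 5.52
ee_pos: [0.6007, 0.122, 0.1706]
eef_rot: [-0.704, 0.71, -0.0, 0.0]
ft_force: [2.8, 0.1, 1.8]
width: 0.0004
```

```bash
cat >> h.py <<'E'
def knobside(c,box=(290,170,360,230)):
    x0,y0,x1,y1=box
    g=cv2.cvtColor(c["frame"],cv2.COLOR_RGB2GRAY)[y0:y1,x0:x1]
    return cv2.HoughCircles(cv2.resize(g,None,fx=4,fy=4,interpolation=cv2.INTER_CUBIC),cv2.HOUGH_GRADIENT,1,40,param1=80,param2=15,minRadius=30,maxRadius=46)
E
python3 - <<'E'
from h import *
n="side"; c=camera(n); BOX["side"]=(260,100,400,240);big(c,n,5,name=n+"z2")
print(read_state()["ft_force"],knobside(c))
E
```

```text
[ 1.75804828 -0.2311731   2.25287715] [[[136.5 123.5  38.3]]]
```

View pics/sidez2.png

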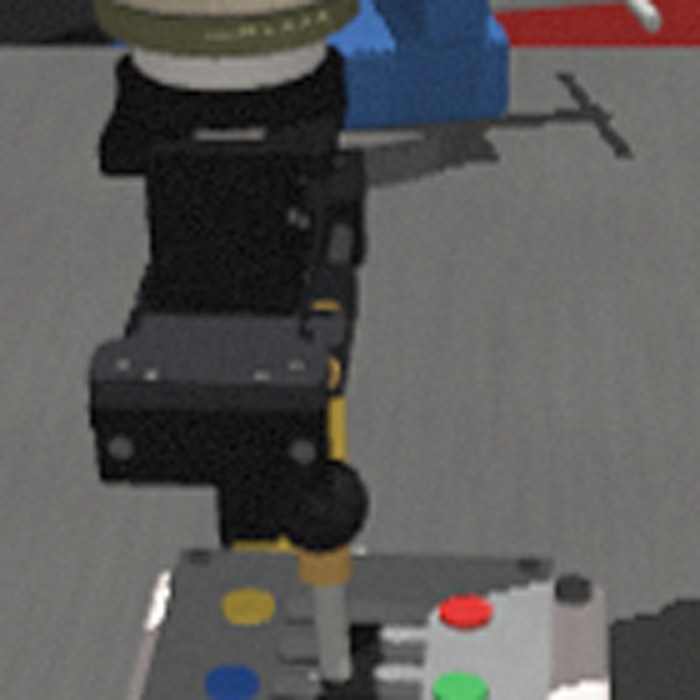

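Run:
```python
from h import *
c=camera("side")
for u,v in ((318.7,201),(324.1,201.0)):
    o,d=ray(c,u,v); print((o+d*(.122-o[1])/d[1]).round(4))
```

```text
[0.5829 0.122  0.173 ]
[0.5731 0.122  0.1731]
```

Emit:
{"method": "arm_command", "body": {"commands": [[[0,0,0,0,0.003,0,0],[0,0,0,0,0.003,0,0],[0,0,0,0,0.003,0,0],[0,0,0,0,0,0,0],[0,0,0,0,0,0,0]]]}}

```text
time: 6.25
ee_pos: [0.5916, 0.1222, 0.1705]
eef_rot: [-0.704, 0.71, -0.0, -0.0]
ft_force: [2.1, -0.0, 2.3]
width: 0.0004
```

Run:
```python
from h import *
n="side"; c=camera(n); BOX["side"]=(290,170,390,250);big(c,n,6,name=n+"z3")
k=knobside(c,(295,170,365,230)); print(k)
for a in k[0]:
    o,d=ray(c,295+a[0]/4,170+a[1]/4); print((o+d*(.122-o[1])/d[1]).round(4))
```

```text
[[[133.5 120.5  40.8]]]
[0.5653 0.122  0.1751]
```

View pics/sidez3.png

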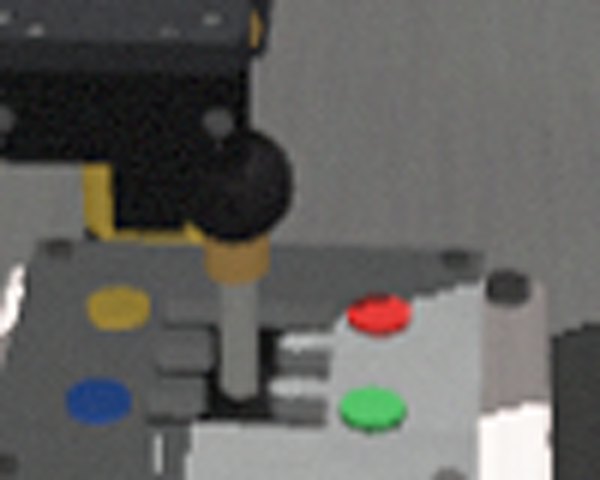

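Emit:
{"method": "arm_command", "body": {"commands": [[[0,0,0,0,-0.008,0,0],[0,0,0,0,-0.012,0,0],[0,0,0,-0.025,0,0,0],[0,0,0,-0.025,0,0,0],[0,0,0,0,0.015,0,0],[0,0,0,0,0.015,0,0],[0,0,0,0,0.015,0,0],[0,0,0,0,0.002,0,0],[0,0,0,0,0,0,0]]]}}

```text
time: 7.42
ee_pos: [0.5657, 0.1723, 0.1704]
eef_rot: [-0.704, 0.71, -0.0, -0.0]
ft_force: [-0.0, 0.1, -0.2]
width: 0.0004
```

Run:
```python
from h import *
print(read_state()["ft_force"])
n="side"; c=camera(n); BOX["side"]=(290,170,390,250);big(c,n,6,name=n+"z4")
```

```text
[-0.00897435  0.12483704 -0.17993147]
```

View pics/sidez4.png

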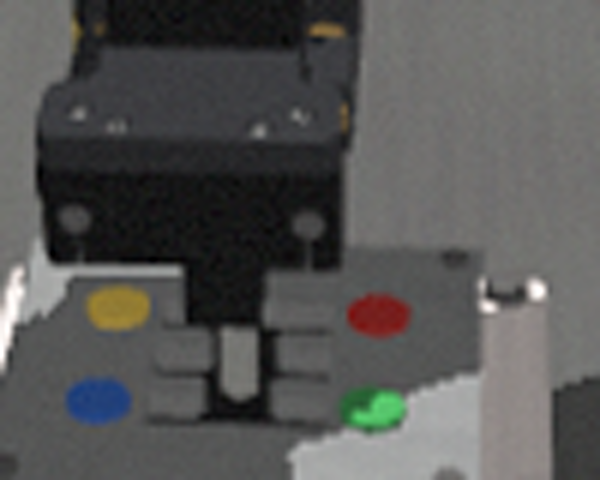

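Emit:
{"method": "arm_command", "body": {"commands": [[[0,0,0,0.005,0,0,0],[0,0,0,0.005,0,0,0],[0,0,0,0.005,0,0,0],[0,0,0,0.005,0,0,0],[0,0,0,0.005,0,0,0],[0,0,0,0.005,0,0,0],[0,0,0,0,0,0,0]]]}}

```text
time: 8.35
ee_pos: [0.565, 0.1426, 0.1709]
eef_rot: [-0.704, 0.71, -0.0, 0.0]
ft_force: [-0.2, 2.6, 1.4]
width: 0.0006
```

Run:
```python
from h import *
print(read_state()["ft_force"])
n="side"; c=camera(n); BOX["side"]=(290,170,390,250);big(c,n,6,name=n+"z5")
```

```text
[-0.20516142  2.64584607  1.4079705 ]
```

View pics/sidez5.png

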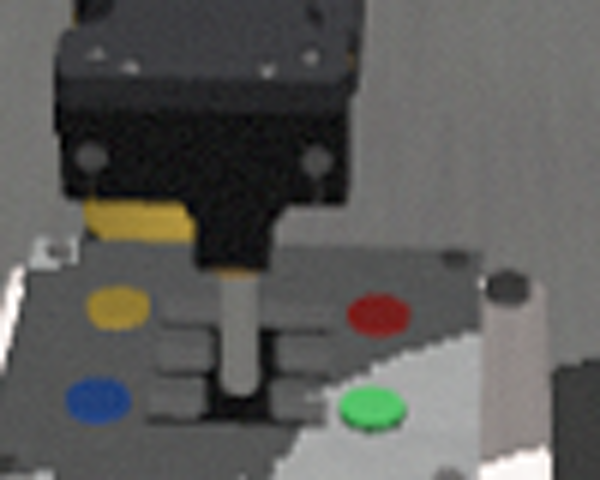

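Emit:
{"method": "arm_command", "body": {"commands": [[[0,0,0,0.005,0,0,0],[0,0,0,0.005,0,0,0],[0,0,0,0.005,0,0,0],[0,0,0,0.004,0,0,0],[0,0,0,0,0,0,0]]]}}

```text
time: 9.02
ee_pos: [0.5647, 0.1228, 0.1704]
eef_rot: [-0.704, 0.711, -0.0, -0.0]
ft_force: [0.4, 2.6, 1.8]
width: 0.0002
```

Run:
```python
from h import *
print(read_state()["ft_force"])
n="side"; c=camera(n); BOX["side"]=(290,170,390,250);big(c,n,6,name=n+"z6")
```

```text
[0.44862523 2.57330647 1.75069778]
```

View pics/sidez6.png

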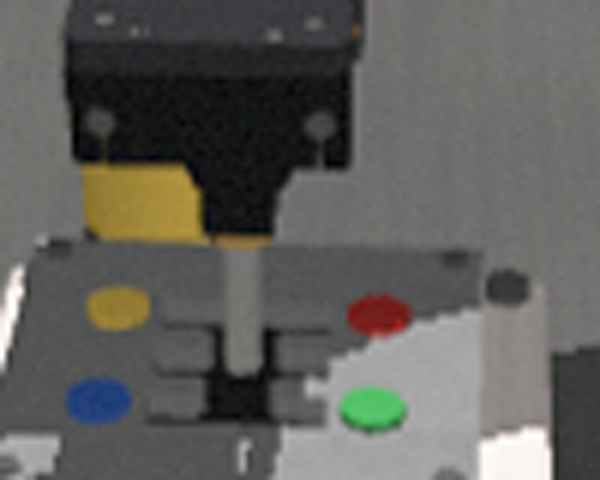

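Emit:
{"method": "arm_command", "body": {"commands": [[[0,0,0,0.004,0,0,0],[0,0,0,0.003,0,0,0],[0,0,0,0.001,0,0,0],[0,0,0,0,0,0,0]]]}}

```text
time: 9.57
ee_pos: [0.5644, 0.1153, 0.1703]
eef_rot: [-0.704, 0.71, 0.0, -0.0]
ft_force: [-0.6, 2.8, -1.6]
width: 0.0006
```

Run:
```python
from h import *
print(read_state()["ft_force"])
n="side"; c=camera(n); BOX["side"]=(290,170,390,250);big(c,n,6,name=n+"z7")
```

```text
[-0.59365826  2.76619848 -1.56633359]
```

View pics/sidez7.png

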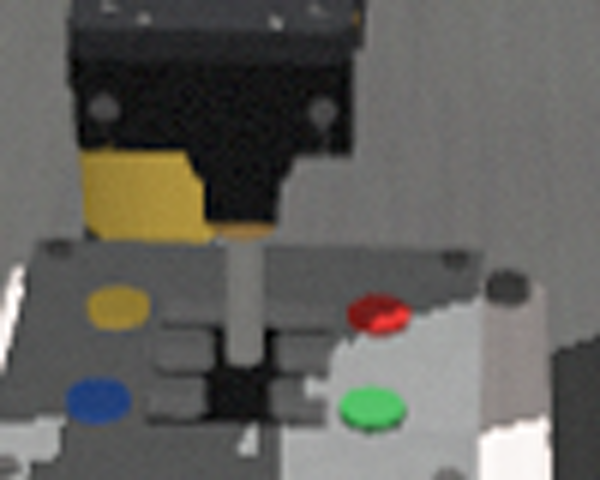

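Emit:
{"method": "arm_command", "body": {"commands": [[[0,0,0,0.003,0,0,0],[0,0,0,0.003,0,0,0],[0,0,0,0.002,0,0,0],[0,0,0,0,0,0,0]]]}}

```text
time: 10.12
ee_pos: [0.5646, 0.1072, 0.1706]
eef_rot: [-0.704, 0.71, -0.0, -0.0]
ft_force: [0.0, 3.1, -0.8]
width: 0.0005
```

Run:
```python
from h import *
print(read_state()["ft_force"])
n="side"; c=camera(n); BOX["side"]=(290,170,390,250);big(c,n,6,name=n+"z8")
n="top"; c=camera(n); BOX["top"]=(220,140,350,250);big(c,n,5,name=n+"z8")
```

```text
[ 0.01343822  3.07099983 -0.84576888]
```

View pics/sidez8.png

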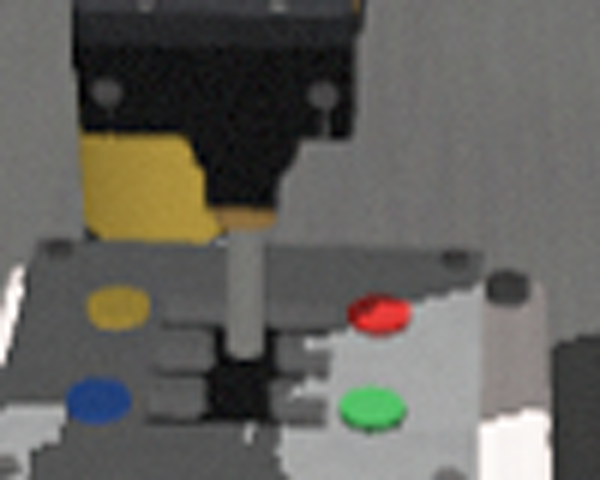

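View pics/topz8.png

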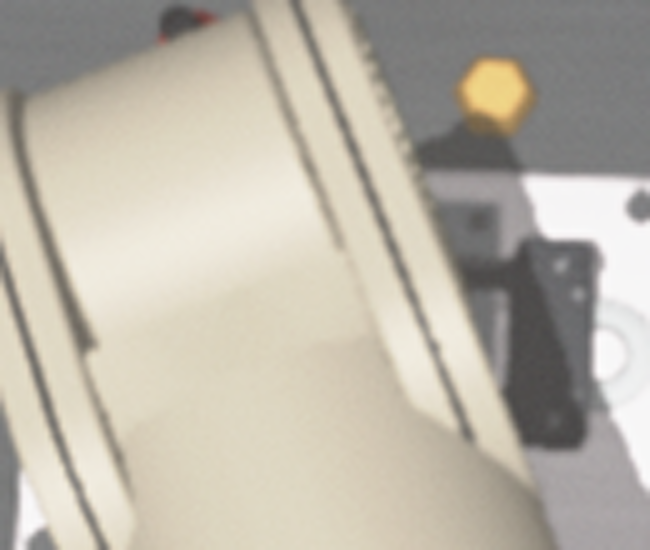

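Emit:
{"method": "arm_command", "body": {"commands": [[[0,0,0,0.002,0,0,0],[0,0,0,0.002,0,0,0],[0,0,0,0,0,0,0]]]}}

```text
time: 10.6
ee_pos: [0.5644, 0.1037, 0.1705]
eef_rot: [-0.704, 0.71, 0.0, 0.0]
ft_force: [0.4, 4.0, -3.5]
width: 0.0003
```

Run:
```python
from h import *
print(read_state()["ft_force"])
n="side"; c=camera(n); BOX["side"]=(290,170,390,250);big(c,n,6,name=n+"z9")
```

```text
[ 0.36950624  4.04473754 -3.53265429]
```

View pics/sidez9.png

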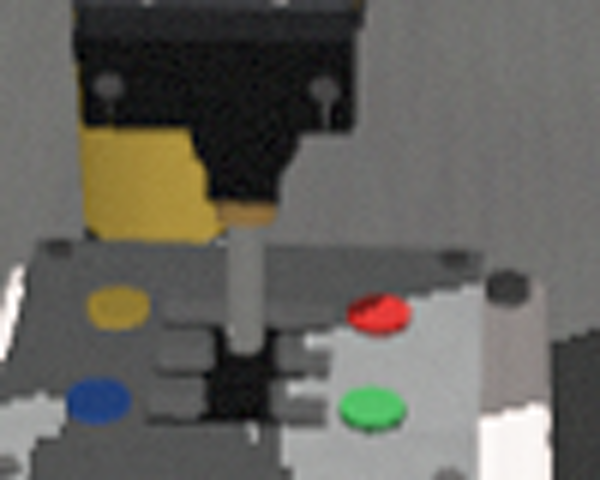

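Emit:
{"method": "arm_command", "body": {"commands": [[[0,0,0,0.001,0,0,0],[0,0,0,0.001,0,0,0],[0,0,0,0,0,0,0]]]}}

```text
time: 11.02
ee_pos: [0.5643, 0.103, 0.1704]
eef_rot: [-0.704, 0.71, 0.001, 0.001]
ft_force: [0.7, 7.8, -4.4]
width: 0.0007
```

Emit:
{"method": "arm_command", "body": {"commands": [[[0,0,0,-0.006,0,0,0],[0,0,0,-0.01,0,0,0],[0,0,0,0,0.015,0.004,0],[0,0,0,0,0.015,0.004,0],[0,0,0,0,0.012,0,0],[0,0,0,0.014,0,0,0],[0,0,0,0.014,0,0,0],[0,0,0,0.012,0,0,0],[0,0,0,0,0,0,0]]]}}

```text
time: 12.15
ee_pos: [0.5226, 0.0762, 0.1625]
eef_rot: [-0.703, 0.711, -0.0, -0.0]
ft_force: [-0.3, 1.0, 0.4]
width: 0.0004
```

Run:
```python
from h import *
print(read_state()["ft_force"])
n="side"; c=camera(n); BOX["side"]=(280,150,390,250);big(c,n,6,name=n+"z10")
```

```text
[-0.32189521  0.96745437  0.44395756]
```

View pics/sidez10.png

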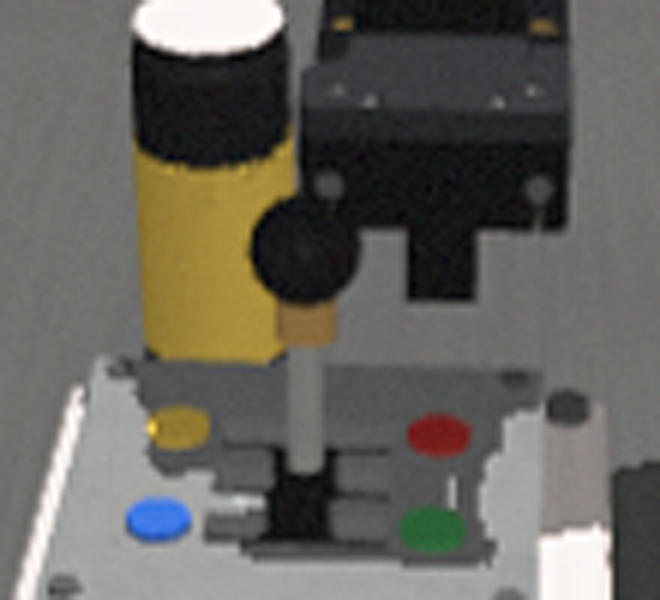

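Emit:
{"method": "arm_command", "body": {"commands": [[[0,0,0,0,-0.006,0,0],[0,0,0,0,-0.006,0,0],[0,0,0,0,-0.004,0,0],[0,0,0,0,-0.004,0,0],[0,0,0,0,-0.004,0,0],[0,0,0,0,-0.003,0,0],[0,0,0,0,0,0,0]]]}}

```text
time: 13.08
ee_pos: [0.5494, 0.0776, 0.1625]
eef_rot: [-0.704, 0.71, 0.0, -0.0]
ft_force: [-1.6, -0.4, 1.3]
width: 0.0001
```

Run:
```python
from h import *
print(read_state()["ft_force"])
n="side"; c=camera(n); BOX["side"]=(280,150,390,250);big(c,n,6,name=n+"z11")
```

```text
[-1.59706093 -0.4231778   1.30254378]
```

View pics/sidez11.png

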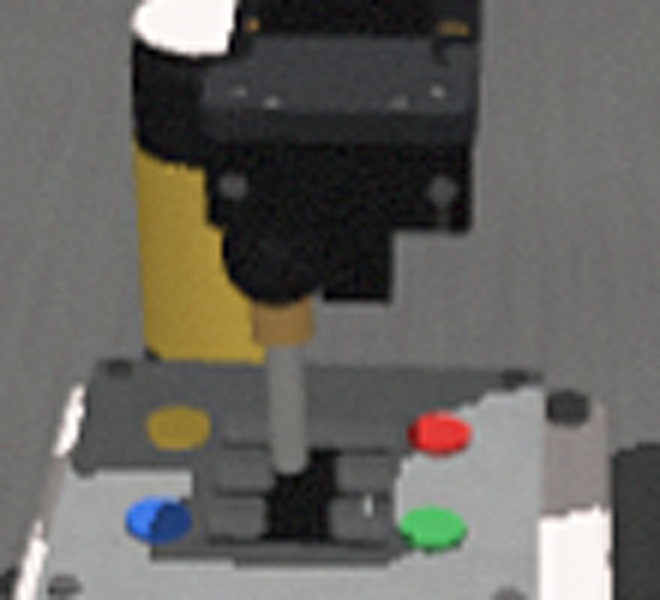

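Moving well at low force; continuing toward the closed end.

Emit:
{"method": "arm_command", "body": {"commands": [[[0,0,0,0,-0.004,0,0],[0,0,0,0,-0.004,0,0],[0,0,0,0,-0.004,0,0],[0,0,0,0,-0.003,0,0],[0,0,0,0,0,0,0]]]}}

```text
time: 13.75
ee_pos: [0.5644, 0.0775, 0.1624]
eef_rot: [-0.704, 0.71, 0.0, 0.0]
ft_force: [-1.5, 0.1, 0.1]
width: 0.0004
```

Run:
```python
from h import *
print(read_state()["ft_force"])
n="side"; c=camera(n); BOX["side"]=(280,150,390,250);big(c,n,6,name=n+"z12")
```

```text
[-1.54659559  0.0944279   0.07966685]
```

View pics/sidez12.png

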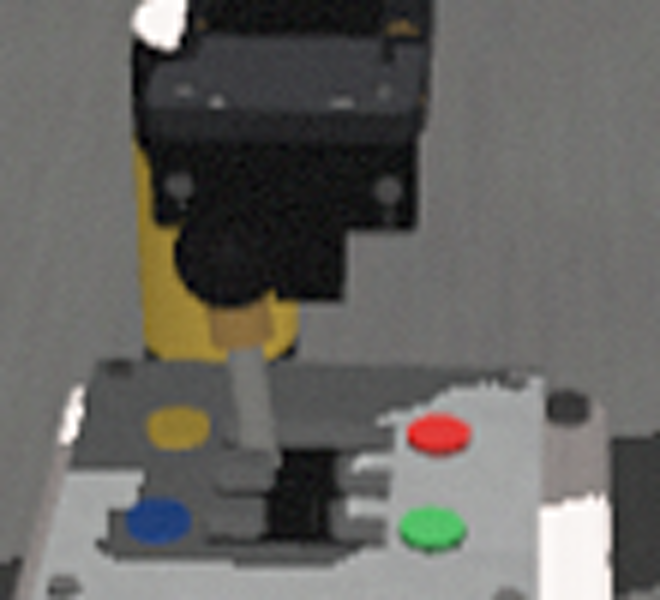

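In the yellow slot. Pushing to the stop in small steps.

Emit:
{"method": "arm_command", "body": {"commands": [[[0,0,0,0,-0.003,0,0],[0,0,0,0,-0.002,0,0],[0,0,0,0,0,0,0]]]}}

```text
time: 14.18
ee_pos: [0.5692, 0.0774, 0.1623]
eef_rot: [-0.704, 0.71, 0.0, -0.0]
ft_force: [-3.2, 0.6, -1.6]
width: 0.0006
```

Emit:
{"method": "arm_command", "body": {"commands": [[[0,0,0,0,-0.002,0,0],[0,0,0,0,-0.001,0,0],[0,0,0,0,0,0,0]]]}}

```text
time: 14.55
ee_pos: [0.5712, 0.0775, 0.1621]
eef_rot: [-0.704, 0.71, 0.001, -0.001]
ft_force: [-8.8, 0.1, -0.3]
width: 0.0005
```

Emit:
{"method": "arm_command", "body": {"commands": [[[0,0,0,0,-0.001,0,0],[0,0,0,0,0,0,0],[0,0,0,0,0,0,0]]]}}

```text
time: 14.92
ee_pos: [0.5716, 0.0775, 0.162]
eef_rot: [-0.704, 0.71, 0.001, -0.002]
ft_force: [-10.7, 1.0, 1.5]
width: 0.0005
```

Emit:
{"method": "arm_command", "body": {"commands": [[[0,0,0,0,0.006,0,0],[0,0,0,0,0.012,0,0],[0,0,0,0,0.02,0,0],[0,0,0,0,0.02,0,0],[0,0,0,0,0,-0.03,0],[0,0,0,0,0,-0.03,0],[0,0,0,0,0,-0.03,0],[0,0,0,0.03,0.02,0,0],[0,0,0,0.04,0.01,0,0],[0,0,0,0.05,0,0,0],[0,0,0,0.05,0,0,0],[0,0,0,0.05,0,0,0],[0,0,0,0.05,0,0,0],[0,0,0,0.05,0,0,0],[0,0,0,0,0,0,0],[0,0,0,0,0,0,0]]]}}

```text
time: 16.92
ee_pos: [0.4824, -0.2412, 0.2528]
eef_rot: [-0.704, 0.71, -0.0, 0.0]
ft_force: [0.1, 0.9, 0.9]
width: 0.0006
```

Run:
```python
from h import *
print(read_state()["ft_force"])
BOX["side"]=(280,170,390,250); BOX["top"]=(180,140,410,290)
for n,k in(("side",6),("top",3)):
    c=camera(n);big(c,n,k,name=n+"z13")
```

```text
[0.07250616 0.90267701 0.8761891 ]
```

View pics/sidez13.png

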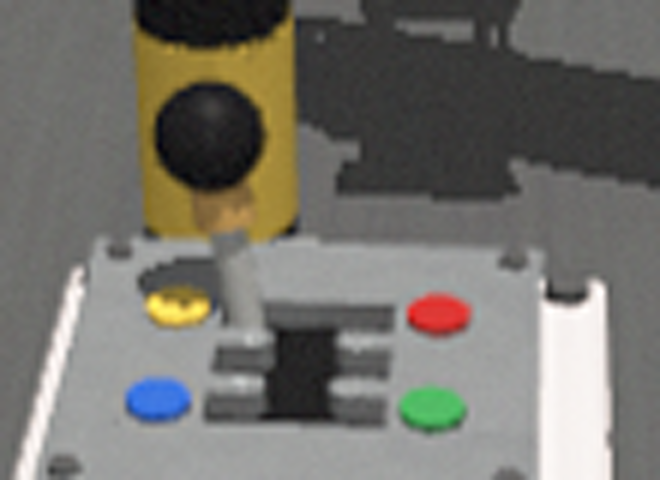

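View pics/topz13.png

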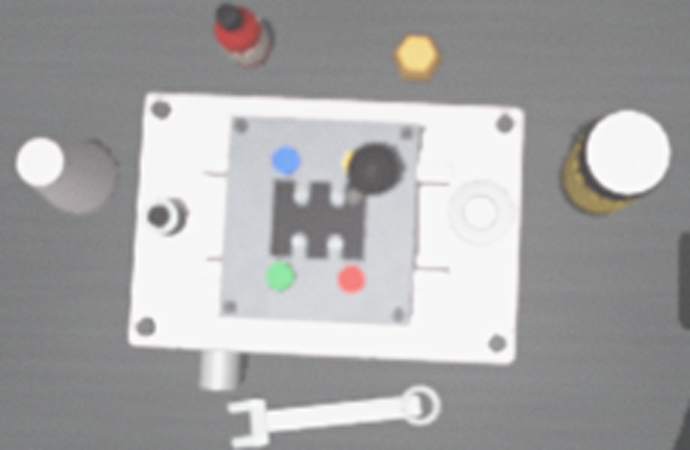

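Run:
```python
from h import *
T=camera("top");S=camera("side")
X,e=cross(ray(T,180+375/3-.3,140+168/3-.3),ray(S,280+210/6-.4,170+136/6-.4)); print(X,e)
p=np.array([.5646,.122,0]);d=(X-p)/np.linalg.norm(X-p);g=p+.105*d
print(np.linalg.norm(X-p),g,np.hypot(*(g[:2]-[.6062,.0953])), read_state()["time"])
```

```text
[0.5960324  0.0779103  0.16592618] [np.float64(0.0014128704969977443), np.float64(0.0014128704969977727)]
0.1745376618734635 [0.58350939 0.0954761  0.09981943] 0.0226912888855767 17.125
```

Gate point is 22.7 mm from the yellow disc (home is about 22 mm), and the knob radius of 174.5 mm shows the lever is down. Handing in.

```bash
python3 -c "
from bench import *
print(close_job())"
```

```text
the job is handed in; nothing more can be done
None
```

The lever is in the yellow-disc slot and fully home. I handed the job in at about 17 s, with no verdict reported.

**What I did:** with closed fingers, I pushed the knob about 19 mm in −x out of the middle slot into neutral. I then pushed it along the channel in −y until the force rose at its end. Finally I pushed it in +x into the yellow slot until the force rose to about 11 N at the closed end. I backed the fingers off horizontally before raising them.

**Last checks:**
- **Lever position:** triangulating the knob from both cameras puts the gate point about 22.7 mm from the yellow disc's centre. The limit is 26 mm, and fully home is about 22 mm. The two camera rays each missed the computed point by 1.4 mm.
- **Lever down:** the knob is 174.5 mm from the pivot (175 mm nominal), so it was not pulled up.
- **Bystanders:** in the top picture taken before handing in, they look undisturbed. I judged this by eye and did not measure their positions.
- **Robot:** clear of everything, with about 1 N of residual force reading.

No check failed. I misjudged the fingertip half-thickness at first when planning the sideways push, so I corrected that push in small steps using pictures and force readings.

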